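# Send two carved mouldings down the roller track

### The job

In this woodwork restoration shop, send the two carved moulding pieces down the sloped roller track to the next bench: first set the long one, carving up and in line with the track, gently on the rollers in the high half and let go so that it rolls down to the wooden stop. Then do the same with the short one so that it rolls down against the long one. The plain uncarved block is not part of the job.

Things in the scene. Friction and masses are not known exactly. Their poses are not given: they have to be found in the camera images.
- long_piece: Long carved moulding of dark old wood: bar 120 x 50 mm, 60 mm high, smooth flat sides and underside (sides plain up to 52 mm), 3 low carved rosettes in a row on top, 0.15 to 0.3 kg. Starts carving up on the table. Origin: centre of its underside; x along its 120 mm length, y across the 50 mm width (grip here), z up. Both ends are alike.
- short_piece: Short carved moulding of the same wood: 76 x 50 mm, 60 mm high, 2 rosettes on top, 0.1 to 0.2 kg. Starts carving up on the table. Origin: centre of its underside; x along its 76 mm length, y across the 50 mm width (grip here), z up. An unlisted plain lighter block, 98 x 50 x 45 mm, stands in the same row; the order of the three varies.
- track: Fixed roller track: 13 steel rollers between two grey metal rails 450 mm long. Origin: on the table under the lane's middle; x level along the lane to the low end, y across, z up. Roller tops are (85 - 0.105 x) mm above the table at x mm from the origin (slope 0.105 rad). Lane 82 mm wide, 102 mm over the rails, which rise 8 mm above the rollers: grip pieces by their upper half.
- stop (a point): Face of the plywood stop at the track's low end, at roller height in mid lane, 203 mm along the track's x from its origin; the stop rises 40 mm above the rollers. Axes as the track's. Rollers turn freely, lightly braked: a piece let go on them rolls by itself, up to the stop in about 2 to 3.5 s.
Mind the look-alikes: they are no part of the job. What is shaped like the short_piece but pink, purple or red is not meant.

How it is judged:
On the way, in this order (a step that is already met when the one before it is completed fails the run):
1. the long piece is let go on the rollers in the high half of the track (x of long_piece in the frame of track between -0.23 and -0.03 m and y of long_piece in the frame of track between -0.03 and 0.03 m and contact force between long_piece and track above 0.2 N and contact force between long_piece and the fingers below 0.1 N), for 0.1 s.
2. the long piece has rolled to the stop (x of long_piece in the frame of track above 0.125 m and linear speed of long_piece below 0.03 m/s and contact force between long_piece and the fingers below 0.1 N), for 0.2 s.
3. the short piece is let go on the rollers in the high half of the track (x of short_piece in the frame of track between -0.23 and -0.03 m and y of short_piece in the frame of track between -0.03 and 0.03 m and contact force between short_piece and track above 0.2 N and contact force between short_piece and the fingers below 0.1 N), for 0.1 s.
At the end, for the whole second after the job is handed in: Both pieces lie still on the rollers between the rails, carving up (within 15 degrees of vertical): the long one within about 18 mm of the stop and 17 degrees of the lane's line, the short one behind it within about 25 mm and 25 degrees (x of long_piece in the frame of track between 0.125 and 0.16 m and y of long_piece in the frame of track between -0.025 and 0.025 m and z of long_piece in the frame of track between 0.058 and 0.085 m and angle between each of long_piece, short_piece's own z axis and vertical below 0.26 rad and angle between the x axis of long_piece and the x axis of track, either way round below 0.3 rad and x of short_piece in the frame of track between 0.02 and 0.065 m and y of short_piece in the frame of track between -0.025 and 0.025 m and z of short_piece in the frame of track between 0.068 and 0.095 m and angle between the x axis of short_piece and the x axis of track, either way round below 0.45 rad and linear speed of each of long_piece, short_piece below 0.02 m/s); the robot touches nothing.
It fails at once if a piece is driven hard onto the track (over 60 N) (contact force between any of long_piece, short_piece and track above 60 N).
It fails at once if a piece is dropped: it moves faster than 0.7 m/s with no finger on it (a fall of more than about 25 mm) ((linear speed of long_piece above 0.7 m/s and contact force between long_piece and the fingers below 0.1 N) or (linear speed of short_piece above 0.7 m/s and contact force between short_piece and the fingers below 0.1 N)).
It also fails if it takes over 58 s, if anything falls off the work surface, if the arm or the gripper's body presses on something with over 40 N, if the wrist force passes 120 N, or if a joint passes its speed limit or range.

### The arm

A 6-joint arm with a two-finger parallel gripper is mounted at the origin on the work surface. World frame = base frame: x ahead of the robot, y to its left, z up, the work surface at z = 0. Lengths are in m, angles in rad, forces in N, time in s.
With the tool pointing down it reaches from about 0.35 to 0.725 m from the base axis. Payload 6 kg.
Tool frame: the origin (TCP) lies at the centre of the arm's flange, where the gripper is bolted on; the fingertips stand 173 mm ahead of it and the grasp point (between the pads) lies 155 mm ahead of it (bot.hold_point_z is the distance from the TCP to the grasp point, in m); z points along the fingers, x is the direction in which the jaws open and shut, and the axes are right-handed (so a half turn about z gives the same grasp; the last joint's range is limited). The gripper opens to 85 mm and grips with 20 to 120 N. Pads are 22 mm wide; open, the fingers measure 114 mm over their backs; the gripper's body (76 mm by 85 mm) begins 54 mm behind the grasp point. The pads swing forward as they close: fully open they stand 13 mm farther back than shut.
Start: joints at [1.543, 0.04, 0.085, 0, -1.615, -0.334], TCP at [0.212, 0.561, 0.405] pointing down, gripper open.
Joint ranges: [-2.56, 2.56], [-1.29, 2.01], [-1.08, 1.49], [-3.29, 1.98], [-2.81, -0.18], [-2.99, 2.99]. Speed limits (rad/s): [2.57, 2.57, 3.01, 3.14, 3.14, 3.14].

### API

Orientations are given as a 3x3 rotation matrix whose columns are the frame's x, y, z axes.
In Python, from plant import telemetry, cams, job, bot gives the robot as it stands. The module is installed in compiled form; this text tells all that it offers.
- The arm moves only by the tool step_arm, never from a script. Its argument "deltas" is one flat list of numbers, 7 for each row, row after row: the turn, a rotation vector about the tool's x, y, z in rad, then the shift along the tool's x, y, z in cm, then the closure, from -1 (fully open) to 1 (shut), so that 0 is half open. A call has 1 to 5 rows; each row shifts and turns the commanded pose from where the row before left it, along the tool's axes as they then stand; what a row does not reach is not made up. A row lasts 1/10 s, in which the tool goes at most 50 mm and 8.59 degrees, less where a joint would pass 70% of its speed; a pose out of reach is approached as far as the arm can. A call is refused whole if a number of a shift passes 5 or a number of a turn 0.15, either way. A call with a gripper value outside its range is refused whole. The fingers move at their own pace and stop on an object; the grip force is fixed at half the most. Time passes only in rows, so rows that do not move let the fingers close. It gives the time, the measured TCP pose, the force and the opening at its end, in the units of the state.
- telemetry.observe(): the state, without advancing time (a new reading comes with each control period).
- cams.snapshot(name): name is "scene" or "top"; returns a dict with "frame" (480x640x3 uint8, red, green, blue), "depth" (480x640 float32, m along the optical axis (not along the pixel's ray), 0 where there is no reading), "fov_y" (degrees; the focal length in pixels is half the picture's height over the tangent of half this angle, whatever the lens; pixels are square), "cx", "cy" (the principal point, pixels), "distortion" ([k1, k2, p1, p2, k3] as OpenCV has them; the pictures are not rectified), "R" (3x3) and "t" (3): a world point X has camera coordinates R X + t. Camera axes: x right, y down, z forward; pixel columns grow to the right and rows downward; lengths in m; the calibration is good to about 2 mm. A picture is of the moment at which its call begins.
- job.finish_job(): hands the job in, once; it reports no verdict.
The state is a dict: "t": time; "joint_positions": joint angles; "joint_velocities": joint speeds; "joint_torque": joint torques, N m; "tcp_pos": TCP position; "tcp_rot": TCP orientation; "ft_force": force on the tool from outside, world axes, zero at the start; "torque": the same for the moment, N m; "grip_width": finger opening in m.
Only numpy, scipy, OpenCV 4.12 (cv2) and the standard library are available. Lean on these libraries where they do the work, as an engineer would, in place of code of your own. Each camera call takes 0.05 s, during which the arm holds its last target.

## Working session

There is one attempt and no reset: what is moved stays moved. The work goes in short steps, Python scripts to look and compute and a tool call to move; the robot and the scene stay as the last step left them, time stands still between calls to the robot, and variables do not carry over. Pictures are saved under pics/ and viewed, and the job is handed in when it is done.

Besides the shell and the picture viewer there is one more tool, called after "Call:" in YAML: its name, and indented under it one key for each argument. step_arm: Moves the arm, as the interface text tells. Its arguments: {"type":"object","properties":{"deltas":{"type":"array"}},"required":["deltas"]}

```bash
mkdir -p pics; cat > h.py <<'E'
import numpy as np, cv2
from plant import telemetry, cams, job, bot
def snap(n):
    s=cams.snapshot(n); f=240/np.tan(np.radians(s["fov_y"])/2)
    s["K"]=np.array([[f,0,s["cx"]],[0,f,s["cy"]],[0,0,1]]); s["d"]=np.array(s["distortion"],float)
    s["R"]=np.array(s["R"]);s["t"]=np.array(s["t"]); return s
def save(s,p): cv2.imwrite(p,s["frame"][:,:,::-1])
def ray(s,uv):
    p=cv2.undistortPoints(np.array(uv,float).reshape(-1,1,2),s["K"],s["d"]).reshape(-1,2)
    d=np.c_[p,np.ones(len(p))]@s["R"]; o=-s["R"].T@s["t"]; return o,d
def plane(s,uv,z):
    o,d=ray(s,uv); return o+d*((z-o[2])/d[:,2])[:,None]
def cloud(s):
    v,u=np.mgrid[0:480,0:640]; o,d=ray(s,np.c_[u.ravel(),v.ravel()])
    return (o+d*s["depth"].reshape(-1,1)).reshape(480,640,3)
E
python3 - <<'E'
from h import *
for n in("scene","top"):
    s=snap(n); save(s,f"pics/{n}0.png"); np.save(f"{n}0.npy",s,allow_pickle=True)
    print(n,-s["R"].T@s["t"],s["R"].round(3).tolist(),s["d"],s["fov_y"])
o=telemetry.observe(); print({k:np.round(v,3).tolist() for k,v in o.items()},bot.hold_point_z)
E
```

```text
scene [ 1.17772293 -0.28010139  0.72210222] [[0.138, 0.99, -0.005], [0.693, -0.1, -0.714], [-0.708, 0.095, -0.7]] [-0.09010943  0.          0.          0.          0.        ] 56.41038507158414
top [ 0.25668172 -0.18721223  1.56176112] [[0.023, -1.0, 0.008], [-0.989, -0.023, -0.148], [0.148, -0.004, -0.989]] [-0.10044535  0.          0.          0.          0.        ] 45.14337516664699
{'t': 0.1, 'joint_positions': [1.543, 0.041, 0.084, -0.0, -1.616, -0.334], 'joint_velocities': [0.001, -0.002, 0.003, 0.002, 0.0, 0.0], 'joint_torque': [-0.006, -36.935, 34.828, 6.952, -0.005, -0.0], 'tcp_pos': [0.212, 0.561, 0.404], 'tcp_rot': [[-0.354, -0.935, -0.0], [-0.935, 0.354, -0.002], [0.002, -0.0, -1.0]], 'ft_force': [-0.287, -0.245, 0.037], 'torque': [-0.007, 0.017, -0.021], 'grip_width': 0.085} 0.1547
```

View pics/scene0.png

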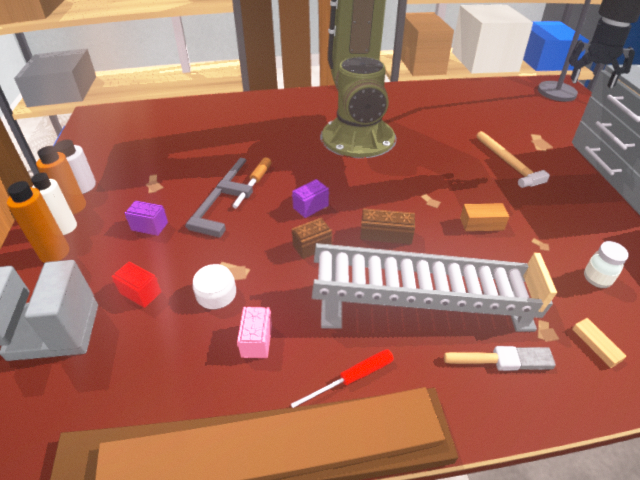

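View pics/top0.png

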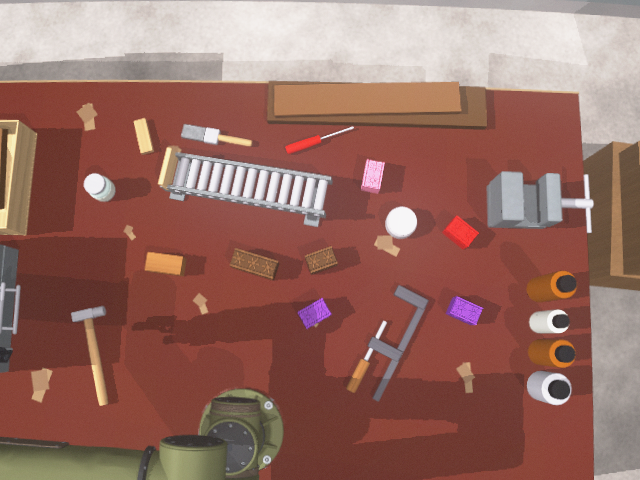

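Candidates (scene pixels):
- Dark-brown three-rosette piece at (388,227): this is the long_piece.
- Dark-brown two-rosette piece at (312,238): this is the short_piece.
- Plain lighter block at (485,217): not part of the job.
- Short look-alikes, all rejected by colour: purple (311,198), purple (147,218), red (137,284) and pink (255,332).

Next I'll check a close crop and measure.

```bash
cat > m.py <<'E'
from h import *
S=np.load("scene0.npy",allow_pickle=True).item();T=np.load("top0.npy",allow_pickle=True).item()
cv2.imwrite("pics/crop.png",np.vstack([cv2.resize(S["frame"][180:270,270:430,::-1],(640,360),interpolation=2),cv2.resize(T["frame"][235:290,220:345,::-1],(640,230),interpolation=2)]))
def rect(P):
    r=cv2.minAreaRect((P[:,:2]*1000).astype(np.float32)); b=cv2.boxPoints(r)
    e=[b[1]-b[0],b[2]-b[1]]; e=max(e,key=np.linalg.norm); return np.round(r[0],1),np.round(r[1],1),round(float(np.degrees(np.arctan2(e[1],e[0]))),1)
for nm,s,rois in(("S",S,[("long",355,420,200,250),("short",288,335,212,262)]),("T",T,[("long",225,282,240,285),("short",300,342,242,278)])):
    C=cloud(s)
    for n,a,b,c,d in rois:
        P=C[c:d,a:b].reshape(-1,3); D=s["depth"][c:d,a:b].ravel()
        z=P[:,2]; Q=P[(D>0)&(z>.052)&(z<.07)]; A=P[(D>0)&(z>.02)&(z<.075)]
        print(nm,n,"top n",len(Q),rect(Q),"z90",np.percentile(Q[:,2],[10,50,90]).round(4),"table z",np.median(z[z<.01]).round(4),"all",rect(A))
    V=C[:,:,2]
    m=(s["depth"]>0)
    hsv=cv2.cvtColor(s["frame"],cv2.COLOR_RGB2HSV)
    # track: grey region 
    a,b,c,d=(305,560,235,330) if nm=="S" else (160,335,145,225)
    P=C[c:d,a:b].reshape(-1,3); h=hsv[c:d,a:b].reshape(-1,3); k=(P[:,2]>.055)&(P[:,2]<.12)&(h[:,1]<90)&(s["depth"][c:d,a:b].ravel()>0)
    Q=P[k]; print(nm,"track",rect(Q)); 
    k2=(P[:,2]>.07)&(h[:,1]>=60)&(h[:,0]>10)&(h[:,0]<32)&(h[:,2]>120)&(P[:,2]<.13); print(" stop",k2.sum(),rect(P[k2]),P[k2][:,2].max(),P[k2].mean(0).round(4))
E
python3 m.py
```

```text
S long top n 695 (array([442.9, -24.1]), array([119.5,  51.9]), 73.2) z90 [0.0532 0.0555 0.0579] table z -0.0012 all (array([443.8, -23.6]), array([120.5,  54.3]), 74.6)
S short top n 458 (array([ 457.9, -200.7]), array([51.2, 74.2]), -68.3) z90 [0.0531 0.0555 0.0576] table z -0.0013 all (array([ 502.8, -187.9]), array([152.7,  79.9]), 15.7)
S track (array([652.9,   4.2]), array([452.1, 110.1]), 80.6)
 stop 613 (array([687.6, 209.3]), array([ 31.5, 104.1]), -10.8) 0.10504089060303667 [0.6951 0.2095 0.0883]
T long top n 696 (array([437.6, -22.6]), array([120.6,  50.1]), 74.1) z90 [0.0532 0.0567 0.0615] table z -0.0005 all (array([437.7, -22.7]), array([121.4,  51.1]), 74.2)
T short top n 433 (array([ 451.8, -200.5]), array([50. , 74.6]), -68.0) z90 [0.0533 0.0565 0.0608] table z -0.0003 all (array([ 452.4, -200.2]), array([52. , 75.9]), -68.6)
T track (array([646.5,   4.4]), array([449.3, 109.3]), 79.9)
 stop 232 (array([684.6, 215.1]), array([ 18.6, 101.6]), -10.7) 0.11055894823091483 [0.6826 0.2114 0.0899]
```

View pics/crop.png

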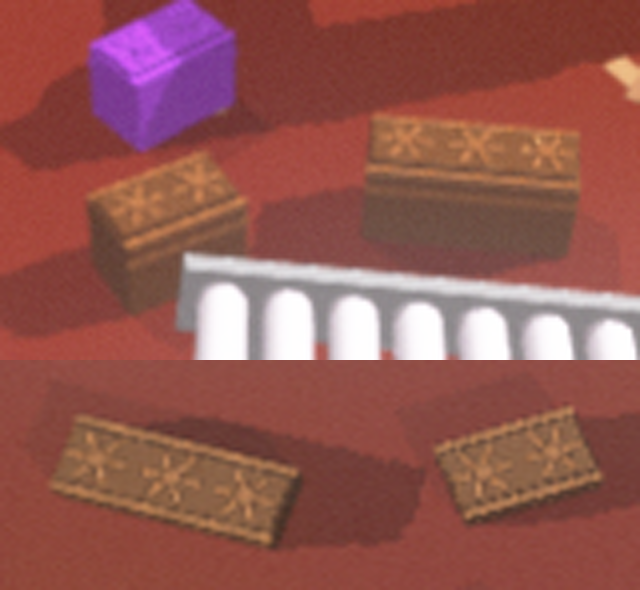

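The crop confirms it: the dark bar with 3 rosettes is the long piece, and the dark bar with 2 rosettes next to it is the short one. The purple piece lies apart from them. I'm averaging the two views:
- **Long piece:** (0.440, -0.023), yaw 74°
- **Short piece:** (0.455, -0.2005), yaw 111.7°
- **Track:** origin (0.650, 0.004), heading 80.2°

```bash
cat > g.py <<'E'
import sys
from h import *
from scipy.spatial.transform import Rotation as Ro
# args: x y z jawyaw_deg(world yaw of tool x) tilt(rad about tool x)
def R(yaw,tilt):
    a=np.radians(yaw); x=np.array([np.cos(a),np.sin(a),0]); z=np.array([0,0,-1.]); 
    return np.c_[x,np.cross(z,x),z]@Ro.from_euler('x',tilt).as_matrix()
o=telemetry.observe(); p=np.array(o["tcp_pos"]);M=np.array(o["tcp_rot"])
a=[float(v) for v in sys.argv[1:]]
G=R(a[3],a[4] if len(a)>4 else 0)
print("t",round(o["t"],2),"pos",p.round(4),"xyaw",np.degrees(np.arctan2(M[1,0],M[0,0])).round(2),"q",np.round(o["joint_positions"],2),"F",np.round(o["ft_force"],1),"w",o["grip_width"])
d=np.array(a[:3])-p
print("shift cm now",(M.T@d*100).round(2),"shift cm after turn",(G.T@d*100).round(2),"turn",Ro.from_matrix(M.T@G).as_rotvec().round(4))
print("tool z of goal",G[:,2].round(3))
E
python3 g.py .44 -.023 .30 164
```

```text
t 0.1 pos [0.2123 0.5612 0.4038] xyaw -110.73 q [ 1.54  0.04  0.08 -0.   -1.62 -0.33] F [-0.3 -0.2  0. ] w 0.08544285442230021
shift cm now [ 46.56 -41.97  10.46] shift cm after turn [-37.99 -49.88  10.38] turn [-1.3000e-03 -1.2000e-03  1.4883e+00]
tool z of goal [ 0.  0. -1.]
```

Call:
step_arm:
  deltas: [0, 0, 0, 3.1, -2.8, 0.7, -1, 0, 0, 0, 3.1, -2.8, 0.7, -1, 0, 0, 0, 3.1, -2.8, 0.7, -1, 0, 0, 0, 3.1, -2.8, 0.7, -1, 0, 0, 0, 3.1, -2.8, 0.7, -1]

```text
t: 0.6
tcp_pos: [0.2887, 0.365, 0.369]
tcp_rot: [[-0.354, -0.935, -0.0], [-0.935, 0.354, -0.0], [0.0, 0.0, -1.0]]
ft_force: [2.1, -0.6, 0.7]
grip_width: 0.0854
```

Call:
step_arm:
  deltas: [0, 0, 0, 3.1, -2.8, 0.7, -1, 0, 0, 0, 3.1, -2.8, 0.7, -1, 0, 0, 0, 3.1, -2.8, 0.7, -1, 0, 0, 0, 3.1, -2.8, 0.7, -1, 0, 0, 0, 3.1, -2.8, 0.7, -1]

```text
t: 1.1
tcp_pos: [0.3645, 0.1705, 0.3343]
tcp_rot: [[-0.353, -0.936, 0.0], [-0.936, 0.353, 0.0], [-0.0, 0.0, -1.0]]
ft_force: [1.5, 0.0, 0.1]
grip_width: 0.0852
```

Call:
step_arm:
  deltas: [0, 0, 0, 3.1, -2.8, 0.7, -1, 0, 0, 0, 3.1, -2.8, 0.7, -1, 0, 0, 0, 3.1, -2.8, 0.7, -1, 0, 0, 0, 3.1, -2.8, 0.7, -1, 0, 0, 0, 3.1, -2.8, 0.7, -1]

```text
t: 1.6
tcp_pos: [0.4407, -0.0243, 0.2993]
tcp_rot: [[-0.354, -0.935, 0.0], [-0.935, 0.354, 0.0], [-0.0, -0.0, -1.0]]
ft_force: [1.2, 0.6, 1.2]
grip_width: 0.0854
```

Call:
step_arm:
  deltas: [0, 0, 0.148, 0, 0, 0, -1, 0, 0, 0.148, 0, 0, 0, -1, 0, 0, 0.148, 0, 0, 0, -1, 0, 0, 0.148, 0, 0, 0, -1, 0, 0, 0.148, 0, 0, 0, -1]

```text
t: 2.1
tcp_pos: [0.4404, -0.0225, 0.2993]
tcp_rot: [[-0.895, -0.446, -0.001], [-0.446, 0.895, -0.0], [0.001, 0.0, -1.0]]
ft_force: [0.9, -0.1, 0.4]
grip_width: 0.0851
```

Call:
step_arm:
  deltas: [0, 0, 0.148, 0, 0, 0, -1, 0, 0, 0.148, 0, 0, 0, -1, 0, 0, 0.148, 0, 0, 0, -1, 0, 0, 0.148, 0, 0, 0, -1, 0, 0, 0.148, 0, 0, 0, -1]

```text
t: 2.6
tcp_pos: [0.4404, -0.0224, 0.2994]
tcp_rot: [[-0.962, 0.274, -0.001], [0.274, 0.962, -0.0], [0.001, -0.0, -1.0]]
ft_force: [-0.1, 0.5, -0.2]
grip_width: 0.0859
```

```bash
python3 g.py .44 -.023 .23 164
```

```text
t 2.6 pos [ 0.4404 -0.0224  0.2994] xyaw 164.12 q [ 0.41 -0.4  -0.49 -0.   -1.48 -0.69] F [-0.1  0.5 -0.2] w 0.08587031086133372
shift cm now [ 0.02 -0.07  6.94] shift cm after turn [ 0.03 -0.07  6.94] turn [-0.0002 -0.0006  0.0022]
tool z of goal [ 0.  0. -1.]
```

Call:
step_arm:
  deltas: [0, 0, 0, 0, 0, 2.3, -1, 0, 0, 0, 0, 0, 2.3, -1, 0, 0, 0, 0, 0, 0, -1]

```text
t: 2.9
tcp_pos: [0.4394, -0.0226, 0.2502]
tcp_rot: [[-0.963, 0.268, -0.006], [0.268, 0.963, -0.001], [0.006, -0.002, -1.0]]
ft_force: [0.5, 0.3, -0.4]
grip_width: 0.0852
```

```bash
python3 - <<'E'
from h import *
s=snap("scene"); t=snap("top")
a=cv2.resize(s["frame"][120:270,300:480],(400,333));b=cv2.resize(t["frame"][190:310,180:340],(400,300))
cv2.imwrite("pics/hov.png",np.hstack([a[:300],b])[:,:,::-1])
E
python3 g.py .44 -.023 .195 164
```

```text
t 3.0 pos [ 0.4406 -0.0225  0.254 ] xyaw 164.48 q [ 0.41 -0.38 -0.56  0.   -1.39 -0.68] F [-0.1  0.   0.8] w 0.08545189486690008
shift cm now [ 0.04 -0.06  5.9 ] shift cm after turn [ 0.04 -0.06  5.9 ] turn [-0.001  -0.0002  0.0083]
tool z of goal [ 0.  0. -1.]
```

View pics/hov.png

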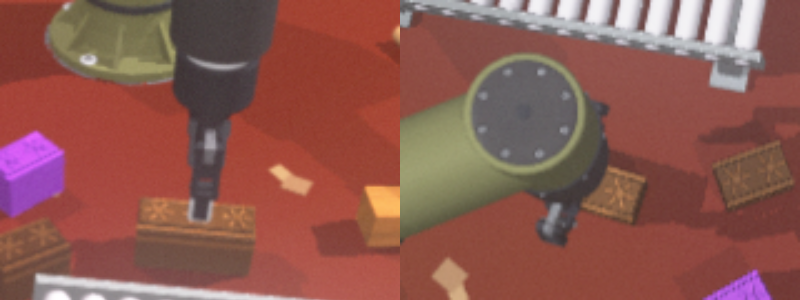

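The fingers straddle the middle of the long piece. At crop (200,210) the near finger is in front of its centre rosette. Descending.

Call:
step_arm:
  deltas: [0, 0, 0, 0, 0, 1.5, -1, 0, 0, 0, 0, 0, 1.5, -1, 0, 0, 0, 0, 0, 1.5, -1, 0, 0, 0, 0, 0, 1.4, -1, 0, 0, 0, 0, 0, 0, -1]

```text
t: 3.5
tcp_pos: [0.4402, -0.0225, 0.1937]
tcp_rot: [[-0.963, 0.268, -0.002], [0.268, 0.963, -0.001], [0.002, -0.001, -1.0]]
ft_force: [-0.7, 0.6, 0.2]
grip_width: 0.0852
```

Call:
step_arm:
  deltas: [0, 0, 0, 0, 0, 0, 0.2, 0, 0, 0, 0, 0, 0, 0.6, 0, 0, 0, 0, 0, 0, 1, 0, 0, 0, 0, 0, 0, 1, 0, 0, 0, 0, 0, 0, 1]

```text
t: 4.0
tcp_pos: [0.441, -0.0223, 0.196]
tcp_rot: [[-0.964, 0.267, 0.002], [0.267, 0.964, 0.0], [-0.002, 0.001, -1.0]]
ft_force: [-0.4, 2.4, 5.9]
grip_width: 0.049
```

Call:
step_arm:
  deltas: [0, 0, 0, 0, 0, 0, 1, 0, 0, 0, 0, 0, 0, 1, 0, 0, 0, 0, 0, 0, 1]

```text
t: 4.3
tcp_pos: [0.4411, -0.0222, 0.196]
tcp_rot: [[-0.964, 0.267, 0.002], [0.267, 0.964, 0.0], [-0.002, 0.001, -1.0]]
ft_force: [-0.5, 1.3, 6.8]
grip_width: 0.0489
```

```bash
python3 g.py .6275 -.124 .35 170.2
```

```text
t 4.3 pos [ 0.4411 -0.0222  0.196 ] xyaw 164.49 q [ 0.41 -0.34 -0.63  0.   -1.27 -0.68] F [-0.5  1.3  6.8] w 0.04890072486088358
shift cm now [-20.72  -4.81 -15.36] shift cm after turn [-20.1   -6.85 -15.4 ] turn [ 0.0007  0.002  -0.0997]
tool z of goal [ 0.  0. -1.]
```

Gripped at 49 mm. Lifting first, then moving across.

Call:
step_arm:
  deltas: [0, 0, 0, 0, 0, -1.5, 1, 0, 0, 0, 0, 0, -3, 1, 0, 0, 0, 0, 0, -3, 1, 0, 0, 0, 0, 0, -3, 1, 0, 0, 0, 0, 0, -3, 1]

```text
t: 4.8
tcp_pos: [0.4402, -0.0224, 0.33]
tcp_rot: [[-0.963, 0.268, -0.002], [0.268, 0.963, 0.0], [0.002, -0.0, -1.0]]
ft_force: [1.2, 0.1, -2.3]
grip_width: 0.0489
```

Call:
step_arm:
  deltas: [0.021, 0, -0.02, 0, 0, -0.5, 1, 0.021, 0, -0.02, 0, 0, 0, 1, 0.021, 0, -0.02, 0, 0, 0, 1, 0.021, 0, -0.02, 0, 0, 0, 1, 0.021, 0, -0.02, 0, 0, 0, 1]

```text
t: 5.3
tcp_pos: [0.4404, -0.0223, 0.3333]
tcp_rot: [[-0.986, 0.167, -0.025], [0.169, 0.98, -0.105], [0.007, -0.107, -0.994]]
ft_force: [-0.3, 1.0, -3.0]
grip_width: 0.0492
```

```bash
python3 g.py .6312 -.1035 .3286 170.2 0.105
```

```text
t 5.3 pos [ 0.4404 -0.0223  0.3333] xyaw 170.3 q [ 0.45 -0.39 -0.45  0.08 -1.58 -0.62] F [-0.3  1.  -3. ] w 0.049178510037902225
shift cm now [-20.17  -4.72   0.84] shift cm after turn [-20.18  -4.68   0.97] turn [-0.0027 -0.0072  0.0024]
tool z of goal [-0.018 -0.103 -0.994]
```

Call:
step_arm:
  deltas: [0, 0, 0, -2.0, -0.5, 0, 1, 0, 0, 0, -3, -0.8, 0, 1, 0, 0, 0, -4, -0.9, 0, 1, 0, 0, 0, -4, -0.9, 0, 1, 0, 0, 0, -3.2, -0.7, 0, 1]

```text
t: 5.8
tcp_pos: [0.5954, -0.0881, 0.3363]
tcp_rot: [[-0.985, 0.168, -0.025], [0.17, 0.98, -0.103], [0.007, -0.106, -0.994]]
ft_force: [0.0, 0.7, -2.1]
grip_width: 0.049
```

Call:
step_arm:
  deltas: [0, 0, 0, -2.5, -0.6, 0, 1, 0, 0, 0, -1.5, -0.3, 0, 1, 0, 0, 0, 0, 0, 0, 1]

```text
t: 6.1
tcp_pos: [0.6329, -0.1035, 0.3361]
tcp_rot: [[-0.985, 0.169, -0.027], [0.171, 0.98, -0.104], [0.009, -0.107, -0.994]]
ft_force: [-0.3, -0.7, -3.2]
grip_width: 0.0493
```

```bash
python3 - <<'E'
from h import *
s=snap("scene"); t=snap("top")
a=cv2.resize(s["frame"][170:330,280:460],(400,356));b=cv2.resize(t["frame"][120:280,200:380],(400,356))
cv2.imwrite("pics/hov2.png",np.hstack([a,b])[:,:,::-1])
C=cloud(t); 
E
python3 g.py .6312 -.1035 .2936 170.2 .105
```

```text
t 6.2 pos [ 0.6317 -0.1028  0.3372] xyaw 170.2 q [ 0.18  0.15  0.05  0.1  -1.51 -0.36] F [-0.5  0.8 -4.1] w 0.04890772725767778
shift cm now [0.   0.38 4.34] shift cm after turn [0.04 0.38 4.34] turn [-0.001  -0.0077  0.0009]
tool z of goal [-0.018 -0.103 -0.994]
```

View pics/hov2.png

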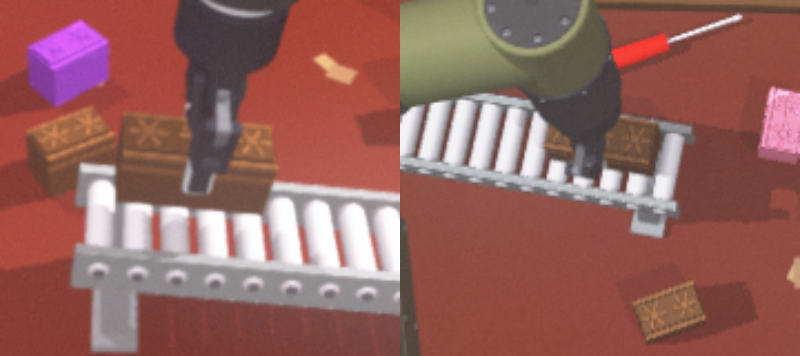

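```bash
cat > lane.py <<'E'
from h import *
import sys
# lateral position of dark-brown points vs track frame, per view origin
th=np.radians(80.2); tx=np.array([np.cos(th),np.sin(th)]); ty=np.array([-np.sin(th),np.cos(th)])
for n,o in(("scene",(.6529,.0042)),("top",(.6465,.0044))):
    s=snap(n); C=cloud(s); h=cv2.cvtColor(s["frame"],cv2.COLOR_RGB2HSV)
    q=(C[:,:,:2]-np.array(o)); X=q@tx; Y=q@ty; Z=C[:,:,2]
    m=(h[:,:,0]<22)&(h[:,:,1]>90)&(h[:,:,2]<190)&(abs(Y)<.06)&(abs(X)<.26)&(Z>.115-.105*X*0)&(Z<.3)&(Z>float(sys.argv[1]))&(s["depth"]>0)
    cnt,lab,st,_=cv2.connectedComponentsWithStats(m.astype(np.uint8))
    for i in range(1,cnt):
        if st[i,4]<60: continue
        k=lab==i
        print(n,st[i,4],"X",np.percentile(X[k],[1,99]).round(3),"Y",np.percentile(Y[k],[2,98]).round(3),"Z",np.percentile(Z[k],[2,98]).round(3))
E
python3 lane.py .18
```

```text
scene 841 X [-0.186 -0.134] Y [-0.024  0.025] Z [0.181 0.205]
scene 406 X [-0.105 -0.066] Y [-0.024  0.024] Z [0.18  0.197]
top 440 X [-0.185 -0.134] Y [-0.023  0.025] Z [0.186 0.21 ]
top 102 X [-0.099 -0.068] Y [0.003 0.026] Z [0.181 0.199]
```

Piece is centred in the lane (Y ±25 mm). Lowering.

Call:
step_arm:
  deltas: [0, 0, 0, 0, 0, 1.2, 1, 0, 0, 0, 0, 0, 1.2, 1, 0, 0, 0, 0, 0, 1.0, 1, 0, 0, 0, 0, 0, 0.4, 1, 0, 0, 0, 0, 0, 0, 1]

```text
t: 6.8
tcp_pos: [0.6305, -0.1068, 0.2995]
tcp_rot: [[-0.985, 0.169, -0.025], [0.17, 0.98, -0.103], [0.007, -0.105, -0.994]]
ft_force: [-0.3, 0.3, -2.4]
grip_width: 0.049
```

Call:
step_arm:
  deltas: [0, 0, 0, 0, 0, 0.15, 1, 0, 0, 0, 0, 0, 0, 1]

```text
t: 7.0
tcp_pos: [0.6309, -0.1069, 0.2997]
tcp_rot: [[-0.985, 0.169, -0.022], [0.17, 0.98, -0.102], [0.005, -0.105, -0.995]]
ft_force: [-0.3, -0.3, -2.8]
grip_width: 0.0492
```

Call:
step_arm:
  deltas: [0, 0, 0, 0, 0, 0.15, 1, 0, 0, 0, 0, 0, 0, 1]

```text
t: 7.2
tcp_pos: [0.6307, -0.1071, 0.2978]
tcp_rot: [[-0.985, 0.169, -0.023], [0.17, 0.98, -0.102], [0.005, -0.105, -0.995]]
ft_force: [0.4, 0.7, -3.3]
grip_width: 0.0491
```

Call:
step_arm:
  deltas: [0, 0, 0, 0, 0, 0.15, 1, 0, 0, 0, 0, 0, 0, 1]

```text
t: 7.4
tcp_pos: [0.6307, -0.1072, 0.2961]
tcp_rot: [[-0.985, 0.169, -0.023], [0.17, 0.98, -0.102], [0.006, -0.105, -0.994]]
ft_force: [-0.6, 0.2, -3.1]
grip_width: 0.0491
```

Call:
step_arm:
  deltas: [0, 0, 0, 0, 0, 0.15, 1, 0, 0, 0, 0, 0, 0, 1]

```text
t: 7.6
tcp_pos: [0.6307, -0.1074, 0.2946]
tcp_rot: [[-0.985, 0.169, -0.023], [0.17, 0.98, -0.102], [0.005, -0.105, -0.994]]
ft_force: [0.7, -0.0, -3.2]
grip_width: 0.0491
```

Call:
step_arm:
  deltas: [0, 0, 0, 0, 0, 0.15, 1, 0, 0, 0, 0, 0, 0, 1]

```text
t: 7.8
tcp_pos: [0.6306, -0.1076, 0.2944]
tcp_rot: [[-0.985, 0.169, -0.022], [0.17, 0.98, -0.103], [0.004, -0.105, -0.994]]
ft_force: [-2.5, 1.2, 3.2]
grip_width: 0.0487
```

Contact felt, about 6 N. Releasing.

Call:
step_arm:
  deltas: [0, 0, 0, 0, 0, 0, -1, 0, 0, 0, 0, 0, 0, -1, 0, 0, 0, 0, 0, 0, -1, 0, 0, 0, 0, 0, 0, -1, 0, 0, 0, 0, 0, 0, -1]

```text
t: 8.3
tcp_pos: [0.6307, -0.1076, 0.2933]
tcp_rot: [[-0.985, 0.169, -0.023], [0.17, 0.98, -0.102], [0.005, -0.105, -0.994]]
ft_force: [-0.1, 1.1, 0.1]
grip_width: 0.0855
```

```bash
python3 lane.py .12; python3 g.py .455 -.2005 .30 201.7
```

```text
scene 304 X [-0.153 -0.136] Y [-0.04   0.044] Z [0.122 0.193]
scene 974 X [-0.104 -0.033] Y [-0.023  0.023] Z [0.121 0.153]
top 401 X [-0.098 -0.027] Y [-0.022  0.025] Z [0.127 0.155]
top 76 X [-0.146 -0.136] Y [-0.016  0.025] Z [0.122 0.159]
t 8.4 pos [ 0.6307 -0.1075  0.2933] xyaw 170.19 q [ 0.17  0.16 -0.02  0.1  -1.43 -0.36] F [-0.4 -0.  -0.5] w 0.08560725872603092
shift cm now [ 15.73 -12.15   0.69] shift cm after turn [19.76 -2.14 -0.67] turn [-0.1008 -0.0339 -0.5492]
tool z of goal [ 0.  0. -1.]
```

The long piece is rolling. Raising the gripper straight out.

Call:
step_arm:
  deltas: [0, 0, 0, 0, 0, -1, -1, 0, 0, 0, 0, 0, -2, -1, 0, 0, 0, 0, 0, -2, -1, 0, 0, 0, 0, 0, -2, -1, 0, 0, 0, 0, 0, -1, -1]

```text
t: 8.9
tcp_pos: [0.6326, -0.0993, 0.3761]
tcp_rot: [[-0.985, 0.169, -0.019], [0.17, 0.98, -0.103], [0.002, -0.104, -0.995]]
ft_force: [1.2, 0.6, 0.2]
grip_width: 0.0851
```

Call:
step_arm:
  deltas: [-0.1, 0, 0, 0, 0, 0, -1, 0, 0, -0.11, 0, 0, 0, -1, 0, 0, -0.11, 0, 0, 0, -1, 0, 0, -0.11, 0, 0, 0, -1, 0, 0, -0.11, 0, 0, 0, -1]

```text
t: 9.4
tcp_pos: [0.6325, -0.0994, 0.3729]
tcp_rot: [[-0.963, -0.27, -0.006], [-0.27, 0.963, -0.004], [0.007, -0.002, -1.0]]
ft_force: [-0.6, -1.1, 0.4]
grip_width: 0.0852
```

Call:
step_arm:
  deltas: [0, 0, -0.11, 0, 0, 0, -1, 0, 0, 0, 0, 0, 0, -1, 0, 0, 0, 0, 0, 0, -1, 0, 0, 0, 0, 0, 0, -1, 0, 0, 0, 0, 0, 0, -1]

```text
t: 9.9
tcp_pos: [0.6325, -0.0993, 0.3729]
tcp_rot: [[-0.93, -0.369, -0.006], [-0.369, 0.93, -0.004], [0.007, -0.001, -1.0]]
ft_force: [1.3, -0.8, 0.9]
grip_width: 0.0853
```

```bash
python3 lane.py .09; python3 g.py .455 -.2005 .30 201.7
```

```text
scene 1280 X [0.054 0.172] Y [-0.023  0.023] Z [0.116 0.137]
top 439 X [0.062 0.124] Y [-0.023  0.025] Z [0.119 0.139]
t 10.0 pos [ 0.6325 -0.0993  0.3729] xyaw -158.34 q [ 0.16  0.15  0.14  0.   -1.57  0.22] F [-0.2  0.6 -0.5] w 0.08530670620177785
shift cm now [20.18 -2.84  7.44] shift cm after turn [20.23 -2.84  7.29] turn [-0.0015 -0.0071 -0.0006]
tool z of goal [ 0.  0. -1.]
```

Call:
step_arm:
  deltas: [0, 0, 0, 3, -0.4, 0, -1, 0, 0, 0, 4, -0.6, 0, -1, 0, 0, 0, 4, -0.6, 0, -1, 0, 0, 0, 4, -0.6, 1.5, -1, 0, 0, 0, 3.2, -0.4, 1.5, -1]

```text
t: 10.5
tcp_pos: [0.4711, -0.1918, 0.3446]
tcp_rot: [[-0.929, -0.369, -0.004], [-0.369, 0.929, -0.004], [0.005, -0.002, -1.0]]
ft_force: [-0.6, -0.5, 0.3]
grip_width: 0.0855
```

Call:
step_arm:
  deltas: [0, 0, 0, 1.5, -0.2, 2.5, -1, 0, 0, 0, 0.5, 0, 2.5, -1, 0, 0, 0, 0, 0, 2, -1, 0, 0, 0, 0, 0, 1, -1, 0, 0, 0, 0, 0, 0, -1]

```text
t: 11.0
tcp_pos: [0.4542, -0.2004, 0.2632]
tcp_rot: [[-0.929, -0.37, -0.008], [-0.37, 0.929, -0.004], [0.009, -0.0, -1.0]]
ft_force: [-0.5, -0.2, 1.2]
grip_width: 0.0856
```

```bash
python3 lane.py .09; python3 g.py .455 -.2005 .195 201.7;python3 - <<'E'
from h import *
s=snap("scene"); t=snap("top")
a=cv2.resize(s["frame"][150:330,280:560],(467,300));b=cv2.resize(t["frame"][190:310,250:380],(325,300))
cv2.imwrite("pics/hov3.png",np.hstack([a,b])[:,:,::-1])
E
```

```text
scene 1311 X [0.089 0.205] Y [-0.023  0.025] Z [0.116 0.133]
top 818 X [0.092 0.206] Y [-0.024  0.024] Z [0.117 0.136]
t 11.1 pos [ 0.4549 -0.2005  0.2654] xyaw -158.29 q [-0.01 -0.21 -0.41  0.   -1.38  0.39] F [ 0.2 -0.4  0.5] w 0.0855212910184021
shift cm now [-0.06  0.02  7.04] shift cm after turn [-0.01 -0.    7.04] turn [-0.0025 -0.0064  0.0003]
tool z of goal [ 0.  0. -1.]
```

View pics/hov3.png

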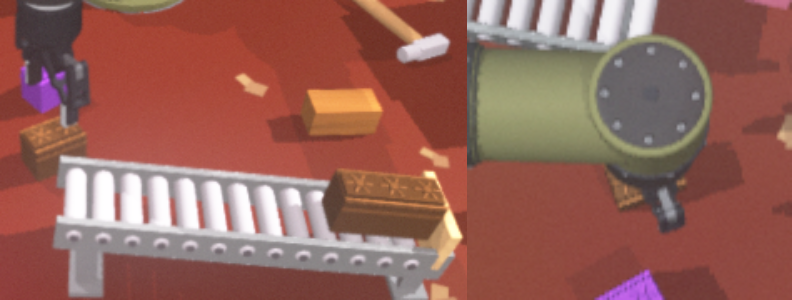

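The long piece sits against the stop (X about 0.09 to 0.205). The gripper is centred over the short piece, at crop (55,130). Descending.

Call:
step_arm:
  deltas: [0, 0, 0, 0, 0, 2, -1, 0, 0, 0, 0, 0, 2, -1, 0, 0, 0, 0, 0, 2, -1, 0, 0, 0, 0, 0, 1, -1, 0, 0, 0, 0, 0, 0, -1]

```text
t: 11.7
tcp_pos: [0.4539, -0.2007, 0.1936]
tcp_rot: [[-0.929, -0.37, -0.008], [-0.37, 0.929, -0.004], [0.009, -0.001, -1.0]]
ft_force: [0.1, 0.1, 0.3]
grip_width: 0.0855
```

Call:
step_arm:
  deltas: [0, 0, 0, 0, 0, 0, 0.2, 0, 0, 0, 0, 0, 0, 0.6, 0, 0, 0, 0, 0, 0, 1, 0, 0, 0, 0, 0, 0, 1, 0, 0, 0, 0, 0, 0, 1]

```text
t: 12.2
tcp_pos: [0.4547, -0.2008, 0.1959]
tcp_rot: [[-0.929, -0.37, -0.003], [-0.37, 0.929, -0.005], [0.005, -0.003, -1.0]]
ft_force: [-0.9, 1.4, 5.6]
grip_width: 0.0486
```

Call:
step_arm:
  deltas: [0, 0, 0, 0, 0, 0, 1, 0, 0, 0, 0, 0, 0, 1, 0, 0, 0, 0, 0, 0, 1]

```text
t: 12.5
tcp_pos: [0.4546, -0.2008, 0.1959]
tcp_rot: [[-0.929, -0.37, -0.003], [-0.37, 0.929, -0.005], [0.005, -0.003, -1.0]]
ft_force: [-0.3, 1.1, 6.2]
grip_width: 0.0486
```

Call:
step_arm:
  deltas: [0, 0, 0, 0, 0, -1.5, 1, 0, 0, 0, 0, 0, -3, 1, 0, 0, 0, 0, 0, -3, 1, 0, 0, 0, 0, 0, -3, 1, 0, 0, 0, 0, 0, -3.5, 1]

```text
t: 13.0
tcp_pos: [0.4545, -0.2001, 0.3345]
tcp_rot: [[-0.929, -0.37, -0.008], [-0.37, 0.929, -0.003], [0.009, 0.0, -1.0]]
ft_force: [-0.1, 0.1, -0.8]
grip_width: 0.0491
```

```bash
python3 g.py .6312 -.1035 .336 170.2 .105
```

```text
t 13.0 pos [ 0.4545 -0.2001  0.3345] xyaw -158.3 q [-0.01 -0.23 -0.3   0.   -1.51  0.39] F [-0.1  0.1 -0.8] w 0.04911258556282374
shift cm now [-19.99   2.44  -0.32] shift cm after turn [-15.77  12.44  -1.46] turn [0.1001 0.0205 0.5498]
tool z of goal [-0.018 -0.103 -0.994]
```

Call:
step_arm:
  deltas: [0, 0, 0.11, 0, 0, 0, 1, 0, 0, 0.11, 0, 0, 0, 1, 0, 0, 0.11, 0, 0, 0, 1, 0, 0, 0.11, 0, 0, 0, 1, 0, 0, 0.11, 0, 0, 0, 1]

```text
t: 13.5
tcp_pos: [0.4548, -0.2002, 0.3339]
tcp_rot: [[-0.985, 0.175, -0.007], [0.175, 0.985, -0.003], [0.006, -0.005, -1.0]]
ft_force: [-0.3, -0.2, -0.6]
grip_width: 0.0492
```

Call:
step_arm:
  deltas: [0.05, 0, 0, 0, 0, 0, 1, 0.055, 0, 0, 0, 0, 0, 1, 0, 0, 0, 0, 0, 0, 1]

```text
t: 13.8
tcp_pos: [0.4547, -0.1999, 0.3334]
tcp_rot: [[-0.985, 0.168, -0.026], [0.17, 0.98, -0.108], [0.007, -0.111, -0.994]]
ft_force: [-0.7, 0.6, -1.5]
grip_width: 0.0488
```

```bash
python3 g.py .6312 -.1035 .336 170.2 .105
```

```text
t 13.8 pos [ 0.4547 -0.1999  0.3334] xyaw 170.24 q [ 0.03 -0.25 -0.35  0.11 -1.5  -0.21] F [-0.7  0.6 -1.5] w 0.04878230047543164
shift cm now [-15.76  12.38  -1.75] shift cm after turn [-15.75  12.41  -1.57] turn [-0.0059 -0.0069  0.0014]
tool z of goal [-0.018 -0.103 -0.994]
```

Call:
step_arm:
  deltas: [0, 0, 0, -1, 1, -1.7, 1, 0, 0, 0, -3, 2.4, 0, 1, 0, 0, 0, -3, 2.5, 0, 1, 0, 0, 0, -3, 2.5, 0, 1, 0, 0, 0, -3, 2.4, 0, 1]

```text
t: 14.3
tcp_pos: [0.6028, -0.1139, 0.3383]
tcp_rot: [[-0.985, 0.169, -0.024], [0.17, 0.98, -0.105], [0.006, -0.108, -0.994]]
ft_force: [0.0, -1.3, -0.1]
grip_width: 0.0495
```

Call:
step_arm:
  deltas: [0, 0, 0, -1.8, 1.1, 0, 1, 0, 0, 0, -1, 0.5, 0, 1, 0, 0, 0, 0, 0, 0, 1]

```text
t: 14.6
tcp_pos: [0.6326, -0.1036, 0.3357]
tcp_rot: [[-0.985, 0.168, -0.026], [0.17, 0.98, -0.106], [0.007, -0.109, -0.994]]
ft_force: [0.0, -0.1, -1.4]
grip_width: 0.049
```

```bash
python3 lane.py .09; python3 g.py .6312 -.1035 .2944 170.2 .105;python3 - <<'E'
from h import *
s=snap("scene"); t=snap("top")
a=cv2.resize(s["frame"][150:330,280:560],(467,300));b=cv2.resize(t["frame"][120:240,230:360],(325,300))
cv2.imwrite("pics/hov4.png",np.hstack([a,b])[:,:,::-1])
E
```

```text
scene 1047 X [-0.166 -0.088] Y [-0.026  0.023] Z [0.145 0.201]
scene 1168 X [0.089 0.206] Y [-0.024  0.023] Z [0.116 0.133]
top 130 X [0.09  0.121] Y [-0.008  0.024] Z [0.117 0.137]
top 206 X [-0.163 -0.134] Y [-0.024  0.023] Z [0.186 0.207]
t 14.7 pos [ 0.6315 -0.1043  0.3368] xyaw 170.16 q [ 0.18  0.15  0.04  0.1  -1.51 -0.36] F [-0.1  0.1 -1.5] w 0.04879744491678499
shift cm now [0.02 0.53 4.2 ] shift cm after turn [0.05 0.52 4.21] turn [-0.0044 -0.0058 -0.    ]
tool z of goal [-0.018 -0.103 -0.994]
```

View pics/hov4.png

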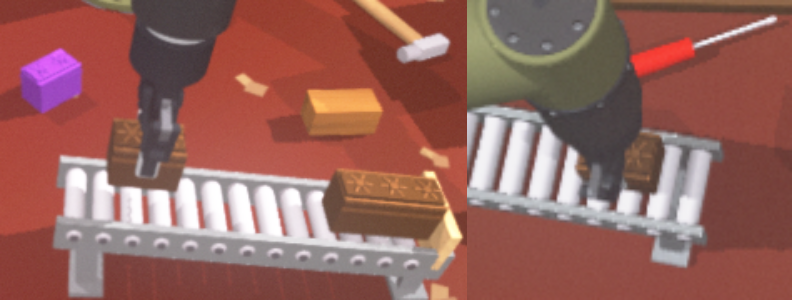

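The short piece is centred in the lane, spanning X -0.166 to -0.088, at crop (147,155). The long one has not moved from the stop. Lowering the same way as before.

Call:
step_arm:
  deltas: [0, 0, 0, 0, 0, 1.2, 1, 0, 0, 0, 0, 0, 1.2, 1, 0, 0, 0, 0, 0, 1.0, 1, 0, 0, 0, 0, 0, 0.4, 1, 0, 0, 0, 0, 0, 0, 1]

```text
t: 15.3
tcp_pos: [0.6308, -0.1081, 0.2978]
tcp_rot: [[-0.985, 0.169, -0.026], [0.171, 0.979, -0.107], [0.007, -0.11, -0.994]]
ft_force: [-0.3, -0.9, -1.4]
grip_width: 0.0488
```

Call:
step_arm:
  deltas: [0, 0, 0, 0, 0, 0.15, 1, 0, 0, 0, 0, 0, 0, 1]

```text
t: 15.5
tcp_pos: [0.6311, -0.1081, 0.2979]
tcp_rot: [[-0.985, 0.169, -0.023], [0.17, 0.98, -0.107], [0.005, -0.11, -0.994]]
ft_force: [-0.3, -0.8, -0.3]
grip_width: 0.049
```

Call:
step_arm:
  deltas: [0, 0, 0, 0, 0, 0.15, 1, 0, 0, 0, 0, 0, 0, 1]

```text
t: 15.7
tcp_pos: [0.631, -0.1082, 0.2961]
tcp_rot: [[-0.985, 0.169, -0.024], [0.17, 0.98, -0.107], [0.005, -0.11, -0.994]]
ft_force: [0.5, -0.0, -2.0]
grip_width: 0.049
```

Call:
step_arm:
  deltas: [0, 0, 0, 0, 0, 0.1, 1, 0, 0, 0, 0, 0, 0, 1]

```text
t: 15.9
tcp_pos: [0.6309, -0.1083, 0.295]
tcp_rot: [[-0.985, 0.169, -0.024], [0.17, 0.98, -0.107], [0.005, -0.11, -0.994]]
ft_force: [0.5, -0.3, -0.8]
grip_width: 0.049
```

Call:
step_arm:
  deltas: [0, 0, 0, 0, 0, 0.1, 1, 0, 0, 0, 0, 0, 0, 1]

```text
t: 16.1
tcp_pos: [0.6309, -0.1085, 0.2944]
tcp_rot: [[-0.985, 0.169, -0.023], [0.17, 0.98, -0.107], [0.005, -0.11, -0.994]]
ft_force: [-0.5, -0.3, -0.3]
grip_width: 0.0486
```

Call:
step_arm:
  deltas: [0, 0, 0, 0, 0, 0.1, 1, 0, 0, 0, 0, 0, 0, 1]

```text
t: 16.3
tcp_pos: [0.6308, -0.1086, 0.2944]
tcp_rot: [[-0.985, 0.169, -0.023], [0.17, 0.98, -0.108], [0.004, -0.11, -0.994]]
ft_force: [-2.6, 1.4, 5.1]
grip_width: 0.0489
```

Contact. Releasing, then retreating.

Call:
step_arm:
  deltas: [0, 0, 0, 0, 0, 0, -1, 0, 0, 0, 0, 0, 0, -1, 0, 0, 0, 0, 0, 0, -1, 0, 0, 0, 0, 0, 0, -1, 0, 0, 0, 0, 0, 0, -1]

```text
t: 16.8
tcp_pos: [0.6309, -0.1086, 0.2929]
tcp_rot: [[-0.985, 0.169, -0.024], [0.17, 0.98, -0.107], [0.005, -0.11, -0.994]]
ft_force: [0.0, -0.4, -0.1]
grip_width: 0.0855
```

Call:
step_arm:
  deltas: [0, 0, 0, 0, 0, -1, -1, 0, 0, 0, 0, 0, -2, -1, 0, 0, 0, 0, 0, -2, -1, 0, 0, 0, 0, 0, -2, -1, 0, 0, 0, 0, 0, -2, -1]

```text
t: 17.3
tcp_pos: [0.6329, -0.0988, 0.3844]
tcp_rot: [[-0.985, 0.169, -0.023], [0.17, 0.98, -0.107], [0.004, -0.11, -0.994]]
ft_force: [0.5, 1.2, -1.2]
grip_width: 0.0855
```

Call:
step_arm:
  deltas: [0, 0, 0, 3, 0, -1, -1, 0, 0, 0, 3, 0, 0, -1, 0, 0, 0, 3, 0, 0, -1, 0, 0, 0, 3, 0, 0, -1, 0, 0, 0, 3, 0, 0, -1]

```text
t: 17.8
tcp_pos: [0.4842, -0.0722, 0.3942]
tcp_rot: [[-0.985, 0.169, -0.023], [0.17, 0.98, -0.107], [0.004, -0.109, -0.994]]
ft_force: [-0.3, 0.5, 0.6]
grip_width: 0.0855
```

Call:
step_arm:
  deltas: [0, 0, 0, 0, 0, 0, -1, 0, 0, 0, 0, 0, 0, -1, 0, 0, 0, 0, 0, 0, -1, 0, 0, 0, 0, 0, 0, -1, 0, 0, 0, 0, 0, 0, -1]

```text
t: 18.3
tcp_pos: [0.486, -0.0724, 0.3929]
tcp_rot: [[-0.985, 0.169, -0.025], [0.171, 0.979, -0.108], [0.006, -0.11, -0.994]]
ft_force: [-0.1, 0.1, 0.1]
grip_width: 0.0853
```

Call:
step_arm:
  deltas: [0, 0, 0, 0, 0, 0, -1, 0, 0, 0, 0, 0, 0, -1, 0, 0, 0, 0, 0, 0, -1, 0, 0, 0, 0, 0, 0, -1, 0, 0, 0, 0, 0, 0, -1]

```text
t: 18.8
tcp_pos: [0.4855, -0.0723, 0.3933]
tcp_rot: [[-0.985, 0.169, -0.024], [0.17, 0.98, -0.107], [0.005, -0.11, -0.994]]
ft_force: [0.6, -0.0, -0.6]
grip_width: 0.0854
```

Call:
step_arm:
  deltas: [0, 0, 0, 0, 0, 0, -1, 0, 0, 0, 0, 0, 0, -1, 0, 0, 0, 0, 0, 0, -1, 0, 0, 0, 0, 0, 0, -1, 0, 0, 0, 0, 0, 0, -1]

```text
t: 19.3
tcp_pos: [0.4855, -0.0723, 0.3933]
tcp_rot: [[-0.985, 0.169, -0.024], [0.17, 0.98, -0.107], [0.005, -0.11, -0.994]]
ft_force: [0.2, -0.8, 0.9]
grip_width: 0.0856
```

```bash
python3 lane.py .09;sleep 0; python3 lane.py .09; python3 - <<'E'
from h import *
s=snap("scene"); t=snap("top")
a=cv2.resize(s["frame"][150:330,280:560],(467,300));b=cv2.resize(t["frame"][120:240,150:280],(325,300))
cv2.imwrite("pics/end.png",np.hstack([a,b])[:,:,::-1]); print(telemetry.observe()["t"])
E
```

```text
scene 2327 X [0.015 0.204] Y [-0.024  0.024] Z [0.116 0.141]
top 966 X [0.057 0.206] Y [-0.025  0.024] Z [0.116 0.139]
scene 2339 X [0.015 0.204] Y [-0.024  0.024] Z [0.116 0.141]
top 969 X [0.057 0.206] Y [-0.024  0.024] Z [0.116 0.138]
19.6
```

View pics/end.png

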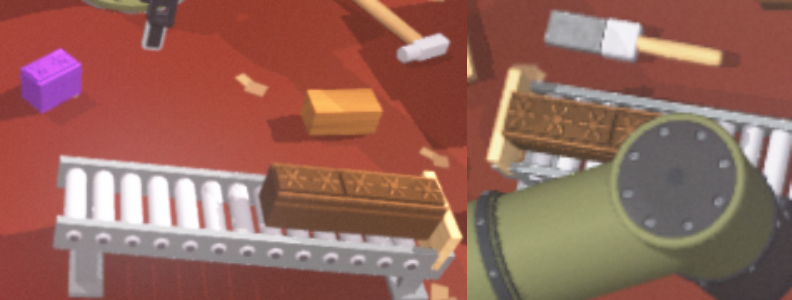

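Both pieces are in the lane, end to end against the stop. Two looks one after the other give the same extents (X 0.015 to 0.204), so nothing is moving. Handing in.

```bash
python3 -c "
from plant import job
print(job.finish_job())"
```

```text
the job is handed in; nothing more can be done
None
```

I set the long piece on the rollers in the high half, tilted to match the slope. I let go after a light contact (about 6 N), and it rolled down to the stop. I then did the same with the short piece, which rolled down against the long one. The job was handed in at about 19.6 s of the 58 s allowed, and no verdict is reported.

**Last checks:**
- The scene view shows the two pieces end to end against the stop, carving up. They span about 0.015 to 0.204 m along the track and ±24 mm across the lane.
- Two looks one after the other gave the same extents, so the pieces were still. The gripper was well clear of them.

**Disagreements:** the two cameras differed by about 6 mm in world x, so I averaged them. In the last top view the arm hid part of the short piece, so its final position rests on the scene camera alone.

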